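# Press a small-end bush home, then lift the connecting rod out and hold it level

## Robot

A 6-joint arm with a two-finger parallel gripper is mounted at the origin on the work surface. World frame = base frame: x ahead of the robot, y to its left, z up, the work surface at z = 0. Lengths are in m, angles in rad, forces in N, time in s.
With the tool pointing down it reaches from about 0.325 to 0.925 m from the base axis. Payload 3.1 kg.
Tool frame: the origin (TCP) lies at the centre of the arm's flange, where the gripper is bolted on; the fingertips stand 173 mm ahead of it and the grasp point (between the pads) lies 155 mm ahead of it; z points along the fingers, y is the line along which they close (so a half turn about z gives the same grasp; the last joint's range is limited). The gripper opens to 85 mm and grips with 20 to 120 N. Pads are 22 mm wide; open, the fingers measure 114 mm over their backs; the gripper's body (76 mm by 85 mm) begins 54 mm behind the grasp point. The pads swing forward as they close: fully open they stand 13 mm farther back than shut.
Start: joints at [-1.247, 0.217, 1.613, -0, 1.311, -0.112], TCP at [0.264, -0.567, 0.405] pointing down, gripper open.
Joint ranges: [-2.75, 2.75], [-0.78, 2.1], [0.31, 2.55], [-1.13, 4.27], [0.13, 2.63], [-2.58, 2.58]. Speed limits (rad/s): [2.79, 2.79, 3.14, 3.14, 3.14, 3.14].

## Interface

Orientations are given as a 3x3 rotation matrix whose columns are the frame's x, y, z axes.
In Python, from cell import robot gives the robot as it stands. The module is installed in compiled form; this text tells all that it offers.
- The arm moves only by the tool send_rows, never from a script. Its argument "plan" is a list of rows, each an object with "grip": the opening, from 0 (shut) to 1 (fully open); "slide": the shift along the tool's x, y, z in mm, a list of three; "yaw": the turn about the tool's z in degrees. A call has 1 to 12 rows; each row shifts and turns the commanded pose from where the row before left it, along the tool's axes as they then stand; what a row does not reach is not made up. A row lasts 1/12 s, in which the tool goes at most 41.7 mm and 7.16 degrees, less where a joint would pass 70% of its speed; a pose out of reach is approached as far as the arm can. A call is refused whole if a number of a shift passes 41.7 or a number of a turn 7.16, either way. A call with a gripper value outside its range is refused whole. The fingers move at their own pace and stop on an object; the grip force is fixed at half the most. Time passes only in rows, so rows that do not move let the fingers close. It gives the time, the measured TCP pose, the force, the opening and the grip force at its end, in the units of the state.
- robot.get_obs(): the state, without advancing time (a new reading comes with each control period).
- robot.read_camera(name): name is "side" or "top" or "wrist"; returns a dict with "frame" (384x512x3 uint8, red, green, blue), "range_z" (384x512 float32, m along the optical axis (not along the pixel's ray), 0 where there is no reading), "fx", "fy", "cx", "cy" (pixels), "k1" (the pictures are not rectified: a ray, as slopes to the right and down, at radius r is drawn at 1 + k1 r^2 times it, then the intrinsics apply), "T" (4x4, takes a point from camera to world coordinates). Camera axes: x right, y down, z forward; pixel columns grow to the right and rows downward; lengths in m; the calibration is good to about 2 mm. A picture is of the moment at which its call begins.
- robot.hand_in(): hands the job in; it is judged then, once.
Trained networks look in a picture, given as the dict that the camera call returned (one of the last four; its "shot" number tells which), for a name from the list of things; names that differ only in an ending like _2 or _b are one class to them, and where a whole thing is asked for, a point or a joint stands for the part that bears it (a point fixed in the world has none). Each returns a list of dicts, best first, with "conf" (0 to 1); they miss things now and then, are a little off and sometimes report something else, mostly with a low value. They report only what shows in the picture. A call takes as long as a camera call. They do not tell look-alikes from the thing itself.
- robot.silhouettes(thing, picture): "mask" (384x512 bool, what is visible of it).
- robot.tip_of(thing, picture): "location" ([x, y, z] in m, in world coordinates, good to about 4 mm: a listed point, or the origin of a listed thing).
The state is a dict: "clock": time; "q": joint angles; "dq": joint speeds; "joint_torque": joint torques, N m; "position": TCP position; "ee_rot": TCP orientation; "wrist_force": force on the tool from outside, world axes, zero at the start; "ft_torque": the same for the moment, N m; "finger_gap": finger opening in m; "grasp_force": force on a finger pad.
Only numpy, scipy, OpenCV 4.12 (cv2) and the standard library are available. Lean on these libraries where they do the work, as an engineer would, in place of code of your own. Each camera call takes 0.05 s, during which the arm holds its last target. There are 200 camera calls.

## Task

Press the bush fully home in the small end of the connecting rod: swing the lever of the bench press down to its stop, hold it there for a moment, then let it spring all the way back up. Then take the rod by its shank, lift it off the press, draw it out from under the ram and raise it at least 15 cm clear of the bench top, keeping it level all the while and leaving the other things on the bench alone. Finish holding the rod in the gripper, level and still in the air, with nothing else supporting it; do not put it down.

Things in the scene. Friction and masses are not known exactly. Their poses are not given: they have to be found in the camera images.
- press: Grey iron bench arbor press, fixed. Origin on the bench under the ram's axis; z up, -x its open front, lever on its -y side. Column starts 75 mm behind the axis. Base 110 mm wide, 30 high, 70 mm in front to 165 behind; on it a round plate, radius 50, top 50 mm above the bench. Head over it: 72 mm wide, 45 mm in front of the axis to 140 behind, underside 130 mm, top 225 mm above the bench
- ram_foot (a point): Centre of the lower face of the ram's round foot (36 mm across, 12 high, on a 25 mm square ram). 99 mm above the bench at rest, 25 mm over the rod's eye; the lever drives it down 20 mm per rad, to the level of the eye's top face (74 mm) at the lever's stop, and its spring lifts it again
- work_rest (a point): Centre of the top of the press's fixed steel work rest, 44 (along the press's x) x 62 mm, level with the round plate (50 mm above the bench), 164 mm in front of the ram's axis; its foot bar to the press is 12 mm high, so there is free space under the rod's shank
- press_lever (a joint): Lever: round steel bar, 12 mm thick, swinging upright in the plane through point lever_pivot along the press's x. Angle in rad from rest: at 0 it points to the press's front, 0.698 rad above level; front end down to a hard stop at 1.25 (0.552 rad below level). A spring returns it. Pushed straight down 140 mm in front of the pivot it takes about 4 N at first, about 10 N near the stop
- lever_pivot (a point): Fixed centre of the lever's pivot, in the lever's plane: 178 mm above the bench, 18 mm behind the ram's axis and 85 mm to the -y side of it in the press's frame
- lever_ball (a point): Centre of the black ball (28 mm) at the lever's front end, 200 mm from the pivot; 307 mm above the bench at rest
- rod: Grey forged connecting rod, 0.4 to 0.7 kg, lying flat on plate and rest, small eye under the ram (within 5 mm). Origin on its underside below its balance point; z up, +x to the small end. Ends 24 mm thick: small eye 40 mm across at x = +106 mm, big end 68 mm (79 over the bolt bosses) at x = -54. Straight shank 24 mm wide, 3 to 21 mm above the underside, free from x = -17 to +80
- rod_eye (a point): Centre of the top face of the rod's small eye, 24 mm above the rod's underside
- bush (a joint): Brass bush, 29 mm outside diameter, in the small eye. Value is how far it stands proud of the eye's top face, in m: 6 to 9 mm at the start, 0 is flush (fully home). A tight fit: it stays where it is pressed, about 25 N on the bush moves it
- gear: Loose steel gear lying on the bench, 85 mm across, 40 mm high, origin at the centre of its underside. Leave alone
- can: White and red spray can standing on the bench, 65 mm across, 184 mm high, origin at the centre of its underside. Leave alone
- wrench: Open-ended wrench lying on the bench, 170 mm long along its x, origin under its middle. Leave alone
- bin: Open blue plastic bin with spare bushes, 160 (x) x 110 (y) x 60 mm high, origin at the centre of its underside. Leave alone
Mind the look-alikes: they are no part of the job. Leave any green or pink look-alike of the rod alone.

How it is judged:
On the way, in this order (a step that is already met when the one before it is completed fails the run):
1. the lever is at its stop and the bush is home (value of joint press_lever above 1.19 rad and value of joint bush below 0.002 m), for 0.2 s.
2. the lever is back at rest, the bush still home (value of joint press_lever below 0.08 rad and value of joint bush below 0.002 m), for 0.2 s.
At the end, for the whole second after the job is handed in: Rod gripped, underside over 0.15 m above the bench, level within 0.1 rad, still (under 30 mm/s, 0.15 rad/s), touching no press or bystander, small eye over 50 mm out (horizontally) from the ram axis; bush within 2 mm of flush; lever within 0.08 rad of rest (all of step 2 and height (world z) of rod above 0.15 m and angle between rod's own z axis and vertical below 0.1 rad and linear speed of rod below 0.03 m/s and angular speed of rod below 0.15 rad/s and contact force between the fingers and rod above 5 N and contact force between rod and press below 0.2 N and contact force between rod and gear below 0.2 N and contact force between rod and can below 0.2 N and contact force between rod and wrench below 0.2 N and contact force between rod and bin below 0.2 N and horizontal distance between rod_eye and press above 0.05 m); the arm keeps its last pose, push and grip.
It fails at once if the rod tips more than 15 degrees (angle between rod's own z axis and vertical above 0.26 rad).
It fails at once if another thing on the bench is shifted by more than 30 mm, or the can is knocked over (distance of any of gear, can, wrench, bin from where it was at the start of the episode above 0.03 m or angle between can's own z axis and vertical above 0.5 rad).
It also fails if it takes over 58 s, if anything falls off the work surface, if the arm or the gripper's body presses on something with over 40 N, if the wrist force passes 120 N, or if a joint passes its speed limit or range.

## Working session

There is one attempt and no reset: what is moved stays moved. The work goes in short steps, Python scripts to look and compute and a tool call to move; the robot and the scene stay as the last step left them, time stands still between calls to the robot, and variables do not carry over. Pictures are saved under pics/ and viewed, at most 10 in all, crops included, and the job is handed in when it is done.

Besides the shell and the picture viewer there is one more tool, called as name(argument=value, ...) on one line, values as JSON. send_rows: Moves the arm, as the interface text tells. Its arguments: {"type":"object","properties":{"plan":{"type":"array"}},"required":["plan"]}

```bash
mkdir -p pics
cat > h.py <<'E'
import numpy as np, cv2
from cell import robot
def save(p,name): cv2.imwrite('pics/'+name,cv2.cvtColor(p['frame'],cv2.COLOR_RGB2BGR))
E
python3 - <<'E'
from h import *
np.set_printoptions(precision=4,suppress=True)
o=robot.get_obs(); print(o['clock'],o['position'],o['ee_rot'])
P={n:robot.read_camera(n) for n in('top','side')}
cv2.imwrite('pics/a.png',cv2.cvtColor(cv2.resize(np.vstack([P['top']['frame'],P['side']['frame']]),(800,600*2))[:, :],cv2.COLOR_RGB2BGR)[:600]); 
save(P['side'],'b.png')
for n,p in P.items():
  print(n,p['T'][:3,3])
  for t in 'press ram_foot work_rest lever_pivot lever_ball rod rod_eye gear can wrench bin'.split():
    print(n,t,[(np.round(d['location'],3),round(d['conf'],2)) for d in robot.tip_of(t,p)[:3]])
E
```

```text
0.0 [ 0.2637 -0.5662  0.4034] [[ 0.9065  0.4222 -0.0008]
 [ 0.4222 -0.9065  0.0023]
 [ 0.0003 -0.0024 -1.    ]]
top [ 0.4425 -0.0069  1.5378]
top press [(array([ 0.527,  0.46 , -0.   ]), 0.67), (array([ 0.54 ,  0.084, -0.   ]), 0.6), (array([ 0.552, -0.32 , -0.001]), 0.57)]
top ram_foot []
top work_rest [(array([ 0.581, -0.081,  0.048]), 0.62)]
top lever_pivot [(array([0.54 , 0.081, 0.003]), 0.69), (array([0.619, 0.121, 0.177]), 0.63), (array([ 0.551, -0.318, -0.002]), 0.29)]
top lever_ball [(array([ 0.656, -0.029,  0.311]), 0.83)]
top rod [(array([ 0.412, -0.498, -0.   ]), 0.91), (array([ 0.823, -0.043,  0.001]), 0.76), (array([0.265, 0.272, 0.003]), 0.63)]
top rod_eye [(array([0.177, 0.325, 0.025]), 0.95), (array([ 0.713, -0.004,  0.023]), 0.84), (array([ 0.324, -0.443,  0.023]), 0.63)]
top gear [(array([ 0.386, -0.293,  0.   ]), 0.69)]
top can [(array([ 0.684, -0.292, -0.005]), 0.73)]
top wrench [(array([ 0.549, -0.319, -0.002]), 0.69)]
top bin [(array([0.529, 0.458, 0.003]), 0.59)]
side [ 0.3533 -1.1694  0.8813]
side press [(array([ 0.54 ,  0.082, -0.001]), 0.77)]
side ram_foot [(array([0.539, 0.086, 0.1  ]), 0.68), (array([ 0.388, -0.295,  0.002]), 0.58)]
side work_rest [(array([ 0.584, -0.077,  0.047]), 0.66), (array([ 0.566, -0.019,  0.047]), 0.6)]
side lever_pivot [(array([0.621, 0.115, 0.18 ]), 0.88)]
side lever_ball [(array([ 0.655, -0.033,  0.304]), 0.42)]
side rod [(array([ 0.412, -0.498, -0.001]), 0.7), (array([ 0.818, -0.043,  0.   ]), 0.6), (array([ 0.565, -0.022,  0.048]), 0.56)]
side rod_eye [(array([ 0.324, -0.446,  0.027]), 0.72), (array([0.541, 0.079, 0.077]), 0.59), (array([ 0.718, -0.008,  0.024]), 0.57)]
side gear [(array([ 0.387, -0.3  ,  0.001]), 0.65)]
side can [(array([ 0.679, -0.292,  0.002]), 0.88), (array([ 0.539,  0.081, -0.002]), 0.49)]
side wrench []
side bin [(array([0.528, 0.454, 0.   ]), 0.46)]
```

View pics/a.png

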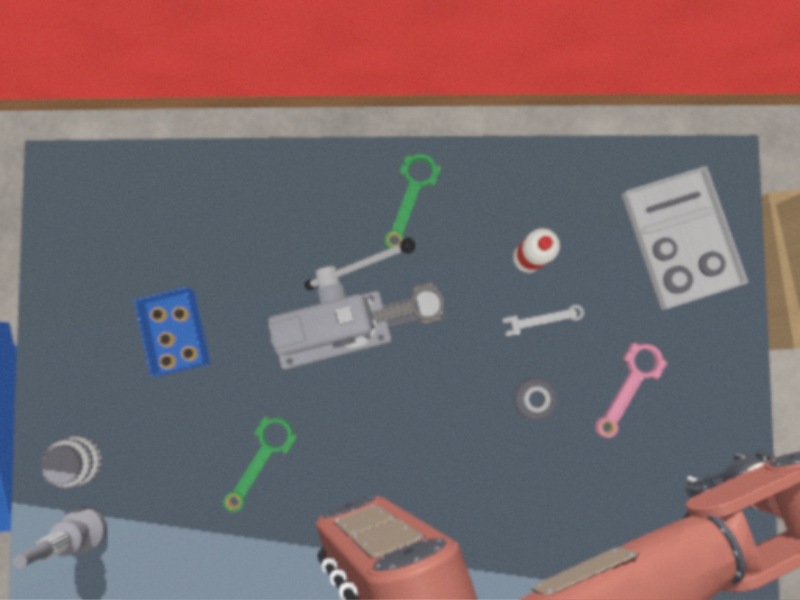

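View pics/b.png

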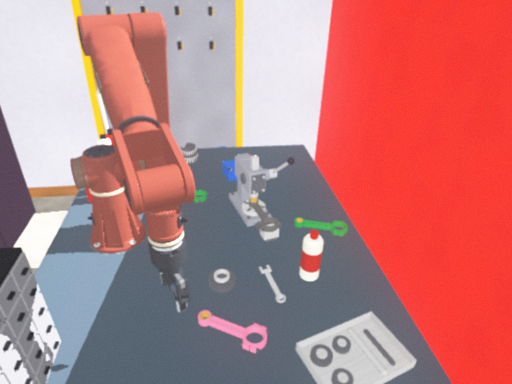

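Run:
```python
from h import *
from scipy.optimize import least_squares
np.set_printoptions(precision=4,suppress=True)
L={'press':(0,0,0),'ram_foot':(0,0,.099),'work_rest':(-.164,0,.05),'lever_pivot':(-.0-(-.018),-.085,.178),'lever_ball':(.018-.2*np.cos(.698),-.085,.307)}
g=np.array([.54,.083,np.arctan2(.967,-.25)])
def tr(p,v): c,s=np.cos(p[2]),np.sin(p[2]); return np.array([p[0]+c*v[0]-s*v[1],p[1]+s*v[0]+c*v[1],v[2]])
M=[];R={'rod':[],'rod_eye':[]}
for k in range(3):
  for n in('top','side'):
    p=robot.read_camera(n)
    for t,v in L.items():
      for d in robot.tip_of(t,p):
        if np.linalg.norm(d['location']-tr(g,v))<.015: M.append((v,np.array(d['location']),t,n))
    for t,e in(('rod',(-.106,0,.05)),('rod_eye',(0,0,.074))):
      for d in robot.tip_of(t,p):
        if np.linalg.norm(d['location']-tr(g,e))<.03: R[t].append(d['location']); 
    if k==0: 
      T=p['T'];q=np.linalg.inv(T)@np.array([.57,-.0,.08,1]);u=int(q[0]/q[2]*p['fx']+p['cx']);w=int(q[1]/q[2]*p['fy']+p['cy'])
      c=p['frame'][max(0,w-60):w+60,max(0,u-80):u+80]; cv2.imwrite(f'pics/c_{n}.png',cv2.cvtColor(cv2.resize(c,None,fx=4,fy=4,interpolation=2),cv2.COLOR_RGB2BGR)); print(n,u,w)
a,b=cv2.imread('pics/c_top.png'),cv2.imread('pics/c_side.png'); cv2.imwrite('pics/c.png',cv2.resize(np.vstack([a,b]),None,fx=.62,fy=.62))
s=least_squares(lambda p:np.concatenate([(tr(p,v)-l)[:2] for v,l,*_ in M]),g,loss='soft_l1',f_scale=.004).x
print('press',s,np.degrees(s[2]),len(M))
for v,l,t,n in M: print(t,n,l-tr(s,v))
for t in R: print(t,np.array(R[t]),np.mean(R[t],0) if R[t] else '')
print('ball',tr(s,L['lever_ball']),'push',tr(s,(.018-.13,-.085,.3)),'rodnom',tr(s,(-.106,0,.05)))
```

```text
top 249 196
side 263 209
press [0.5417 0.081  1.813 ] 103.8745275454234 27
press top [-0.0016  0.0034  0.0032]
work_rest top [ 0.0007 -0.0029 -0.003 ]
lever_pivot top [ 0.0018 -0.0003 -0.0014]
lever_ball top [-0.0018  0.0024  0.0028]
press side [-0.0013 -0.0006 -0.0014]
ram_foot side [-0.0007  0.0042  0.0022]
work_rest side [ 0.0034 -0.0021  0.0004]
lever_pivot side [-0.002  -0.0007 -0.0008]
lever_ball side [-0.0006 -0.0011 -0.0027]
press top [-0.0015  0.0027 -0.0001]
work_rest top [ 0.0033 -0.0004 -0.0006]
lever_pivot top [-0.0007  0.0017 -0.0046]
lever_ball top [-0.0015  0.0012  0.005 ]
press side [ 0.0014 -0.0036  0.0014]
ram_foot side [0.0019 0.0058 0.0018]
work_rest side [-0.     -0.0007 -0.0011]
lever_pivot side [ 0.0028 -0.003   0.0044]
lever_ball side [-0.0014 -0.0029 -0.0041]
press top [-0.0022 -0.      0.0023]
work_rest top [ 0.0007 -0.0014  0.0005]
lever_pivot top [-0.0011 -0.0001 -0.0004]
lever_ball top [-0.0013  0.003   0.0028]
press side [-0.0017 -0.0002  0.0021]
ram_foot side [0.0023 0.0047 0.0025]
work_rest side [ 0.0036 -0.001  -0.0003]
lever_pivot side [ 0.0018 -0.0022  0.0027]
lever_ball side [-0.0019 -0.0017 -0.0033]
rod [[ 0.5707 -0.0187  0.0504]
 [ 0.5685 -0.0234  0.0478]
 [ 0.5686 -0.0193  0.0498]
 [ 0.5681 -0.0219  0.0482]] [ 0.569  -0.0208  0.0491]
rod_eye [[0.5405 0.0837 0.0766]
 [0.5379 0.0822 0.0748]
 [0.5425 0.0806 0.0758]] [0.5403 0.0822 0.0757]
ball [ 0.6567 -0.0299  0.307 ] push [ 0.6511 -0.0073  0.3   ] rodnom [ 0.5671 -0.0219  0.05  ]
```

View pics/c.png

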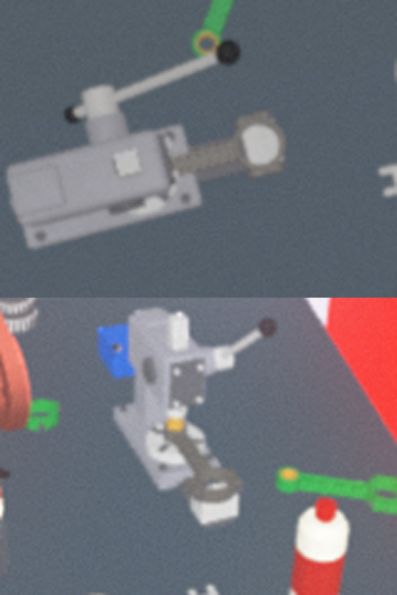

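Three look-alikes: two green rods at a.png (410,200) and (260,465), and a pink one at (635,390). The real rod is the grey one on the press at (405,308), since it is the only grey one. The crop confirms it lies on the plate and rest with the brass bush under the ram (c.png, 175,425). The lever runs from its pivot (100,100) to the black ball (228,52).

I'll raise the tool first, then cross over to above the lever.

send_rows(plan=[{"grip": 0, "slide": [0, 0, -39], "yaw": 0}, {"grip": 0, "slide": [0, 0, -39], "yaw": 0}, {"grip": 0, "slide": [0, 0, -39], "yaw": 0}, {"grip": 0, "slide": [29, -17, 0], "yaw": 0}, {"grip": 0, "slide": [29, -17, 0], "yaw": 0}, {"grip": 0, "slide": [29, -17, 0], "yaw": 0}, {"grip": 0, "slide": [29, -17, 0], "yaw": 0}, {"grip": 0, "slide": [29, -17, 0], "yaw": 0}, {"grip": 0, "slide": [29, -17, 0], "yaw": 0}, {"grip": 0, "slide": [29, -17, 0], "yaw": 0}, {"grip": 0, "slide": [29, -17, 0], "yaw": 0}, {"grip": 0, "slide": [29, -17, 0], "yaw": 0}])

```text
clock: 4.6
position: [0.4365, -0.3162, 0.5219]
ee_rot: [[0.907, 0.422, 0.0], [0.422, -0.907, -0.0], [0.0, 0.0, -1.0]]
wrist_force: [-0.1, -0.1, -0.3]
finger_gap: 0.0002
grasp_force: 0.0
```

send_rows(plan=[{"grip": 0, "slide": [29, -17, 0], "yaw": 0}, {"grip": 0, "slide": [29, -17, 0], "yaw": 0}, {"grip": 0, "slide": [29, -17, 0], "yaw": 0}, {"grip": 0, "slide": [29, -17, 0], "yaw": 0}, {"grip": 0, "slide": [29, -17, 0], "yaw": 0}, {"grip": 0, "slide": [29, -17, 0], "yaw": 0}, {"grip": 0, "slide": [29, -17, 0], "yaw": 0}, {"grip": 0, "slide": [29, -17, 0], "yaw": 0}, {"grip": 0, "slide": [29, -17, 0], "yaw": 0}, {"grip": 0, "slide": [29, -17, 0], "yaw": 0}, {"grip": 0, "slide": [7, -3, 0], "yaw": 0}])

```text
clock: 5.52
position: [0.6337, -0.0315, 0.5213]
ee_rot: [[0.905, 0.426, 0.001], [0.426, -0.905, 0.003], [0.002, -0.002, -1.0]]
wrist_force: [0.2, 0.5, -0.5]
finger_gap: -0.0002
grasp_force: 0.0
```

send_rows(plan=[{"grip": 0, "slide": [0, 0, 0], "yaw": -6.6}, {"grip": 0, "slide": [0, 0, 0], "yaw": -6.6}, {"grip": 0, "slide": [0, 0, 0], "yaw": -6.6}, {"grip": 0, "slide": [0, 0, 0], "yaw": -6.6}, {"grip": 0, "slide": [0, 0, 0], "yaw": -6.6}, {"grip": 0, "slide": [0, 0, 0], "yaw": -6.6}, {"grip": 0, "slide": [0, 0, 0], "yaw": -6.6}, {"grip": 0, "slide": [0, 0, 0], "yaw": -6.6}, {"grip": 0, "slide": [0, 0, 0], "yaw": -6.6}, {"grip": 0, "slide": [0, 0, 0], "yaw": -6.6}, {"grip": 0, "slide": [0, 0, 0], "yaw": -6.6}, {"grip": 0, "slide": [0, 0, 0], "yaw": -6.6}])

```text
clock: 6.52
position: [0.6319, -0.036, 0.5217]
ee_rot: [[-0.25, 0.968, -0.0], [0.968, 0.25, -0.0], [-0.0, -0.0, -1.0]]
wrist_force: [0.5, -0.2, 0.8]
finger_gap: 0.0001
grasp_force: 0.0
```

send_rows(plan=[{"grip": 0, "slide": [23, 26, 0], "yaw": 0}, {"grip": 0, "slide": [0, 0, 15], "yaw": 0}, {"grip": 0, "slide": [0, 0, 15], "yaw": 0}, {"grip": 0, "slide": [0, 0, 15], "yaw": 0}, {"grip": 0, "slide": [0, 0, 15], "yaw": 0}, {"grip": 0, "slide": [0, 0, 0], "yaw": 0}])

```text
clock: 7.02
position: [0.6512, -0.007, 0.4591]
ee_rot: [[-0.245, 0.97, -0.003], [0.97, 0.245, 0.001], [0.002, -0.003, -1.0]]
wrist_force: [0.3, 3.0, 0.8]
finger_gap: -0.0
grasp_force: 1.5
```

Run:
```python
from h import *
p=robot.read_camera('side'); cv2.imwrite('pics/d.png',cv2.cvtColor(cv2.resize(p['frame'][100:250,180:380],None,fx=4,fy=4,interpolation=2),cv2.COLOR_RGB2BGR))
print(robot.get_obs()['wrist_force'],[(d['location'],d['conf']) for d in robot.tip_of('lever_ball',p)])
```

```text
[-2.37862469  3.00947995  0.96069925] [([0.6583, -0.0427, 0.2918], 0.51)]
```

View pics/d.png

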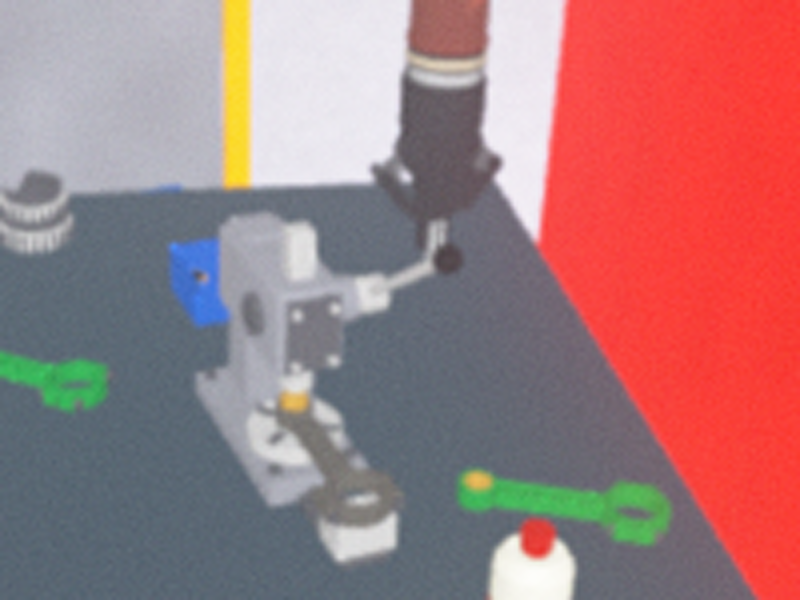

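The closed fingertips (432,240) are on the lever just inside the ball (447,260), and the ball has already dipped to 0.292 m. I'll keep pushing down.

send_rows(plan=[{"grip": 0, "slide": [0, 0, 15], "yaw": 0}, {"grip": 0, "slide": [0, 0, 15], "yaw": 0}, {"grip": 0, "slide": [0, 0, 15], "yaw": 0}, {"grip": 0, "slide": [0, 0, 15], "yaw": 0}, {"grip": 0, "slide": [0, 0, 15], "yaw": 0}, {"grip": 0, "slide": [0, 0, 15], "yaw": 0}, {"grip": 0, "slide": [0, 0, 15], "yaw": 0}, {"grip": 0, "slide": [0, 0, 15], "yaw": 0}, {"grip": 0, "slide": [0, 0, 15], "yaw": 0}, {"grip": 0, "slide": [0, 0, 15], "yaw": 0}, {"grip": 0, "slide": [0, 0, 8], "yaw": 0}, {"grip": 0, "slide": [0, 0, 0], "yaw": 0}])

```text
clock: 8.12
position: [0.6534, -0.0069, 0.3075]
ee_rot: [[-0.244, 0.97, 0.006], [0.97, 0.244, 0.001], [-0.001, 0.006, -1.0]]
wrist_force: [-1.8, 1.3, 9.0]
finger_gap: 0.0004
grasp_force: 4.3
```

Run:
```python
from h import *
p=robot.read_camera('side'); cv2.imwrite('pics/e.png',cv2.cvtColor(cv2.resize(p['frame'][100:250,180:380],None,fx=4,fy=4,interpolation=2),cv2.COLOR_RGB2BGR))
o=robot.get_obs();print(o['wrist_force'],o['position'],[(n,d['location'],d['conf']) for n in('lever_ball','ram_foot') for d in robot.tip_of(n,p)])
```

```text
[-1.26862754  1.38956318  8.69633509] [ 0.65349704 -0.00695655  0.30810927] [('lever_ball', [0.6622, -0.063, 0.099], 0.71), ('ram_foot', [0.5419, 0.0857, 0.0811], 0.54)]
```

View pics/e.png

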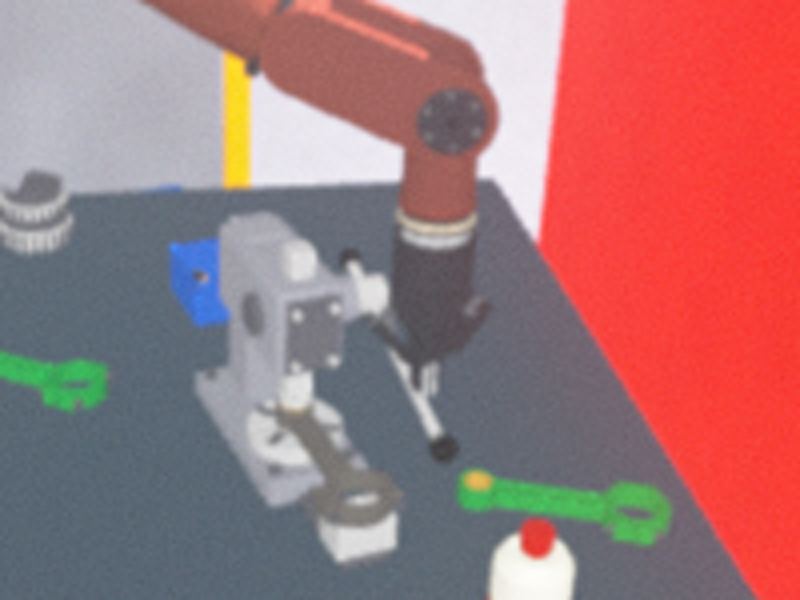

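The lever is almost down, with the ball at (443,448) at 0.099 m and the bush (295,405) nearly in. I'll push the last ~22 mm gently, then hold.

send_rows(plan=[{"grip": 0, "slide": [0, -2, 6], "yaw": 0}, {"grip": 0, "slide": [0, -1, 6], "yaw": 0}, {"grip": 0, "slide": [0, 0, 5], "yaw": 0}, {"grip": 0, "slide": [0, 0, 4], "yaw": 0}, {"grip": 0, "slide": [0, 0, 2], "yaw": 0}, {"grip": 0, "slide": [0, 0, 0], "yaw": 0}])

```text
clock: 8.77
position: [0.6517, -0.008, 0.2871]
ee_rot: [[-0.245, 0.97, 0.011], [0.97, 0.245, -0.001], [-0.003, 0.01, -1.0]]
wrist_force: [0.1, 0.5, 12.5]
finger_gap: 0.0
grasp_force: 5.2
```

send_rows(plan=[{"grip": 0, "slide": [0, 0, 2], "yaw": 0}, {"grip": 0, "slide": [0, 0, 0], "yaw": 0}])

```text
clock: 8.93
position: [0.6517, -0.008, 0.2854]
ee_rot: [[-0.245, 0.97, 0.011], [0.97, 0.245, -0.001], [-0.003, 0.01, -1.0]]
wrist_force: [-1.7, 1.6, 13.5]
finger_gap: 0.0002
grasp_force: 5.5
```

send_rows(plan=[{"grip": 0, "slide": [0, 0, 2], "yaw": 0}, {"grip": 0, "slide": [0, 0, 2], "yaw": 0}, {"grip": 0, "slide": [0, 0, 0], "yaw": 0}])

```text
clock: 9.18
position: [0.6518, -0.0082, 0.2813]
ee_rot: [[-0.244, 0.97, 0.011], [0.97, 0.245, -0.001], [-0.004, 0.01, -1.0]]
wrist_force: [-0.6, 0.9, 13.6]
finger_gap: 0.0001
grasp_force: 5.4
```

send_rows(plan=[{"grip": 0, "slide": [0, 0, 2], "yaw": 0}, {"grip": 0, "slide": [0, 0, 1], "yaw": 0}, {"grip": 0, "slide": [0, 0, 0], "yaw": 0}])

```text
clock: 9.43
position: [0.6521, -0.0083, 0.2801]
ee_rot: [[-0.245, 0.97, 0.011], [0.97, 0.245, -0.002], [-0.004, 0.01, -1.0]]
wrist_force: [-3.5, 0.6, 18.3]
finger_gap: 0.0001
grasp_force: 7.5
```

send_rows(plan=[{"grip": 0, "slide": [0, 0, 2], "yaw": 0}, {"grip": 0, "slide": [0, 0, 0], "yaw": 0}, {"grip": 0, "slide": [0, 0, 0], "yaw": 0}, {"grip": 0, "slide": [0, 0, 0], "yaw": 0}, {"grip": 0, "slide": [0, 0, 0], "yaw": 0}])

```text
clock: 9.85
position: [0.6522, -0.0083, 0.2798]
ee_rot: [[-0.245, 0.969, 0.011], [0.97, 0.245, -0.002], [-0.004, 0.01, -1.0]]
wrist_force: [-6.4, 0.8, 23.6]
finger_gap: -0.0003
grasp_force: 9.8
```

Run:
```python
from h import *
for k in range(3):
  p=robot.read_camera('side')
  print([(n,np.round(d['location'],4),d['conf']) for n in('lever_ball','ram_foot') for d in robot.tip_of(n,p)[:1]])
print(robot.get_obs()['wrist_force'])
```

```text
[('lever_ball', array([ 0.6587, -0.0491,  0.0702]), 0.73), ('ram_foot', array([0.5406, 0.0839, 0.0741]), 0.51)]
[('lever_ball', array([ 0.5656, -0.0226,  0.0512]), 0.23), ('ram_foot', array([0.5397, 0.0822, 0.0755]), 0.7)]
[('lever_ball', array([ 0.6608, -0.0482,  0.069 ]), 0.67), ('ram_foot', array([0.5431, 0.0831, 0.0771]), 0.63)]
[-5.79090853  0.34996192 25.08760108]
```

The lever is at its stop: ball at 0.070 m against 0.073 expected, ram foot at 0.074, and the force is climbing. Next I'll release it upward.

send_rows(plan=[{"grip": 0, "slide": [0, 0, -20], "yaw": 0}, {"grip": 0, "slide": [0, 0, -22], "yaw": 0}, {"grip": 0, "slide": [0, 0, -22], "yaw": 0}, {"grip": 0, "slide": [0, 0, -22], "yaw": 0}, {"grip": 0, "slide": [0, 0, -22], "yaw": 0}, {"grip": 0, "slide": [0, 0, -22], "yaw": 0}, {"grip": 0, "slide": [0, 0, -22], "yaw": 0}, {"grip": 0, "slide": [0, 0, -22], "yaw": 0}, {"grip": 0, "slide": [0, 0, -22], "yaw": 0}, {"grip": 0, "slide": [0, 0, -22], "yaw": 0}, {"grip": 0, "slide": [0, 0, -22], "yaw": 0}, {"grip": 0, "slide": [0, 0, -10], "yaw": 0}])

```text
clock: 11.3
position: [0.649, -0.0079, 0.525]
ee_rot: [[-0.245, 0.97, 0.007], [0.97, 0.245, -0.002], [-0.003, 0.006, -1.0]]
wrist_force: [0.6, 0.1, 2.2]
finger_gap: -0.0002
grasp_force: 0.0
```

send_rows(plan=[{"grip": 1, "slide": [2, -28, 0], "yaw": 0}, {"grip": 1, "slide": [2, -28, 0], "yaw": 0}, {"grip": 1, "slide": [2, -28, 0], "yaw": 0}, {"grip": 1, "slide": [0, 0, 0], "yaw": 0}, {"grip": 1, "slide": [0, 0, 0], "yaw": 0}])

```text
clock: 11.72
position: [0.5649, -0.0228, 0.52]
ee_rot: [[-0.244, 0.97, 0.001], [0.97, 0.244, -0.001], [-0.001, 0.001, -1.0]]
wrist_force: [0.2, -0.2, -0.1]
finger_gap: 0.0606
grasp_force: 0.0
```

Run:
```python
from h import *
R={'rod':[],'rod_eye':[],'lever_ball':[]};E={'rod':(.568,-.021,.05),'rod_eye':(.5405,.082,.074),'lever_ball':(.657,-.03,.307)}
for k in range(3):
 for n in('side','top','wrist'):
  p=robot.read_camera(n)
  if k==0 and n!='top': save(p,f'f_{n}.png')
  for t in R:
   for d in robot.tip_of(t,p):
    if np.linalg.norm(d['location']-np.array(E[t]))<.03: R[t].append(d['location']); print(n,t,np.round(d['location'],4),round(d['conf'],2))
m={t:np.mean(R[t],0) for t in R if R[t]};print(m)
d=m['rod_eye']-m['rod'];print(np.degrees(np.arctan2(d[1],d[0])),np.linalg.norm(d[:2]))
o=robot.get_obs();print(o['clock'],o['position'],o['ee_rot'])
a,b=cv2.imread('pics/f_wrist.png'),cv2.imread('pics/f_side.png');b=cv2.resize(b[100:250,180:380],(512,384));cv2.imwrite('pics/f.png',cv2.resize(np.hstack([a,b]),(800,300)))
```

```text
side rod [ 0.5691 -0.0222  0.0456] 0.73
side rod_eye [0.5394 0.0818 0.0752] 0.73
side lever_ball [ 0.6584 -0.0286  0.3039] 0.68
top rod [ 0.5708 -0.0217  0.0516] 0.52
wrist rod [ 0.5665 -0.02    0.0518] 0.78
wrist lever_ball [ 0.6553 -0.0312  0.3089] 0.57
side rod [ 0.5673 -0.0194  0.0489] 0.81
side rod_eye [0.5403 0.0822 0.0761] 0.65
side lever_ball [ 0.6533 -0.0303  0.3017] 0.43
top rod [ 0.5702 -0.0204  0.0502] 0.56
wrist rod [ 0.5694 -0.0186  0.0519] 0.61
wrist lever_ball [ 0.6535 -0.0301  0.3031] 0.93
side rod [ 0.5667 -0.0216  0.0493] 0.69
side lever_ball [ 0.6551 -0.0307  0.3027] 0.6
top rod [ 0.569  -0.0227  0.0506] 0.58
wrist lever_ball [ 0.6574 -0.0314  0.3052] 0.79
{'rod': array([ 0.568625 , -0.020825 ,  0.0499875]), 'rod_eye': array([0.53985, 0.082  , 0.07565]), 'lever_ball': array([ 0.6555    , -0.03038333,  0.30425   ])}
105.63397881714229 0.1067753775455746
13.5167 [ 0.56584149 -0.02231756  0.51967222] [[-2.44791912e-01  9.69575636e-01 -8.03827749e-05]
 [ 9.69575638e-01  2.44791914e-01  1.53772891e-05]
 [ 3.45864981e-05 -7.41729443e-05 -9.99999997e-01]]
```

View pics/f.png

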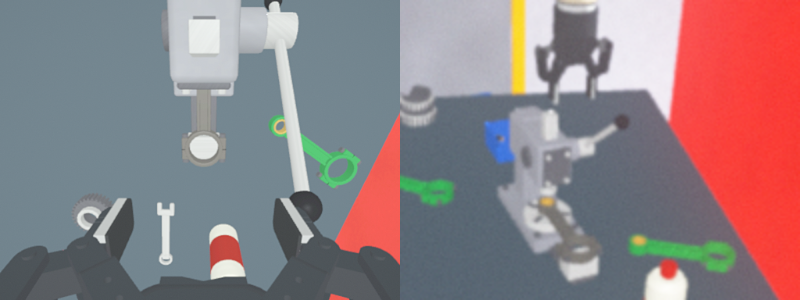

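The lever is back at rest (ball at 0.304 m) and the rod lies as before. In the wrist view the shank is at (204,110), with clear space on both sides for the fingers. I'll align and go down with the fingers partly open.

send_rows(plan=[{"grip": 0.6, "slide": [1, 3, 0], "yaw": -1}, {"grip": 0.6, "slide": [0, 0, 25], "yaw": 0}, {"grip": 0.6, "slide": [0, 0, 25], "yaw": 0}, {"grip": 0.6, "slide": [0, 0, 25], "yaw": 0}, {"grip": 0.6, "slide": [0, 0, 25], "yaw": 0}, {"grip": 0.6, "slide": [0, 0, 25], "yaw": 0}, {"grip": 0.6, "slide": [0, 0, 25], "yaw": 0}, {"grip": 0.6, "slide": [0, 0, 25], "yaw": 0}, {"grip": 0.6, "slide": [0, 0, 25], "yaw": 0}, {"grip": 0.6, "slide": [0, 0, 0], "yaw": 0}])

```text
clock: 14.35
position: [0.566, -0.0201, 0.3136]
ee_rot: [[-0.262, 0.965, -0.011], [0.965, 0.262, 0.002], [0.005, -0.01, -1.0]]
wrist_force: [-1.4, -0.0, -0.3]
finger_gap: 0.0512
grasp_force: 0.0
```

Run:
```python
from h import *
p=robot.read_camera('wrist'); q=robot.read_camera('side')
cv2.imwrite('pics/g.png',cv2.cvtColor(cv2.resize(np.hstack([p['frame'],cv2.resize(q['frame'][100:250,180:380],(512,384))]),(800,300)),cv2.COLOR_RGB2BGR))
o=robot.get_obs();print(o['position'],o['ee_rot'][:,0],o['finger_gap'],o['wrist_force'])
for n,t in((p,'rod'),(q,'rod'),(p,'rod_eye'),(p,'lever_ball')): print(t,[(np.round(d['location'],4),d['conf']) for d in robot.tip_of(t,n)])
```

```text
[ 0.56826342 -0.02047943  0.31886216] [-0.26211617  0.96503567  0.00112598] 0.05138330420217867 [ 1.42082074 -0.93042951  0.24367058]
rod [(array([ 0.5684, -0.0165,  0.0505]), 0.96), (array([ 0.8181, -0.0433,  0.0017]), 0.7)]
rod [(array([0.2689, 0.2717, 0.0003]), 0.81), (array([ 0.4135, -0.5014, -0.0027]), 0.68), (array([ 0.5685, -0.0229,  0.047 ]), 0.63)]
rod_eye [(array([ 0.7227, -0.0012,  0.0204]), 0.94)]
lever_ball []
```

View pics/g.png

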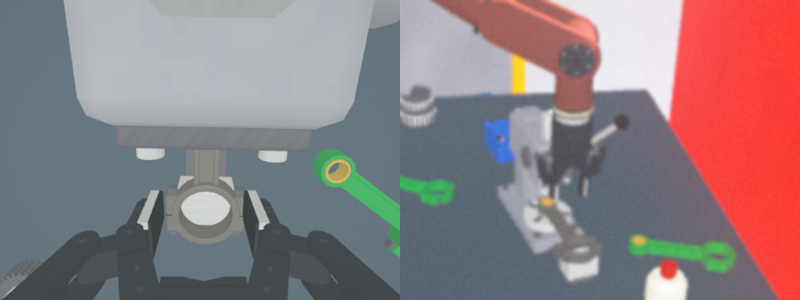

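Alignment is good: fingertips at 150 and 258 px, shank at 206 px. I'll go down the last ~104 mm.

send_rows(plan=[{"grip": 0.6, "slide": [0, 0, 15], "yaw": 0}, {"grip": 0.6, "slide": [0, 0, 15], "yaw": 0}, {"grip": 0.6, "slide": [0, 0, 15], "yaw": 0}, {"grip": 0.6, "slide": [0, 0, 15], "yaw": 0}, {"grip": 0.6, "slide": [0, 0, 0], "yaw": 0}])

```text
clock: 15.07
position: [0.5677, -0.0205, 0.2582]
ee_rot: [[-0.262, 0.965, -0.003], [0.965, 0.262, 0.001], [0.001, -0.003, -1.0]]
wrist_force: [-1.3, -0.3, 0.4]
finger_gap: 0.0515
grasp_force: 0.0
```

send_rows(plan=[{"grip": 0.6, "slide": [0, 0, 12], "yaw": 0}, {"grip": 0.6, "slide": [0, 0, 12], "yaw": 0}, {"grip": 0.6, "slide": [0, 0, 12], "yaw": 0}, {"grip": 0.6, "slide": [0, 0, 8], "yaw": 0}, {"grip": 0.6, "slide": [0, 0, 0], "yaw": 0}, {"grip": 0.6, "slide": [0, 0, 0], "yaw": 0}])

```text
clock: 15.57
position: [0.5681, -0.0206, 0.2148]
ee_rot: [[-0.262, 0.965, -0.002], [0.965, 0.262, 0.0], [0.001, -0.002, -1.0]]
wrist_force: [0.1, 0.7, 1.2]
finger_gap: 0.0512
grasp_force: 0.0
```

send_rows(plan=[{"grip": 0, "slide": [0, 0, 0], "yaw": 0}, {"grip": 0, "slide": [0, 0, 0], "yaw": 0}, {"grip": 0, "slide": [0, 0, 0], "yaw": 0}, {"grip": 0, "slide": [0, 0, 0], "yaw": 0}, {"grip": 0, "slide": [0, 0, 0], "yaw": 0}, {"grip": 0, "slide": [0, 0, 0], "yaw": 0}, {"grip": 0, "slide": [0, 0, 0], "yaw": 0}, {"grip": 0, "slide": [0, 0, 0], "yaw": 0}])

```text
clock: 16.23
position: [0.5686, -0.0208, 0.2166]
ee_rot: [[-0.262, 0.965, -0.0], [0.965, 0.262, -0.001], [-0.0, -0.0, -1.0]]
wrist_force: [-2.8, -1.3, 5.4]
finger_gap: 0.0233
grasp_force: 60.7
```

send_rows(plan=[{"grip": 0, "slide": [0, 0, -3], "yaw": 0}, {"grip": 0, "slide": [0, 0, -4], "yaw": 0}, {"grip": 0, "slide": [0, 0, -3], "yaw": 0}, {"grip": 0, "slide": [0, 0, 0], "yaw": 0}])

```text
clock: 16.57
position: [0.5684, -0.0205, 0.2255]
ee_rot: [[-0.262, 0.965, 0.0], [0.965, 0.262, 0.0], [0.0, 0.0, -1.0]]
wrist_force: [-0.6, 0.6, -6.2]
finger_gap: 0.023
grasp_force: 59.2
```

Run:
```python
from h import *
q=robot.read_camera('side')
cv2.imwrite('pics/i.png',cv2.cvtColor(cv2.resize(q['frame'][130:250,200:360],(800,600),interpolation=2),cv2.COLOR_RGB2BGR))
o=robot.get_obs();print(o['position'],o['finger_gap'],o['grasp_force'],o['wrist_force'],o['ft_torque'])
```

```text
[ 0.56835686 -0.02048016  0.22538779] 0.022993801282333165 59.180347323417664 [-0.32659597  0.20482478 -5.94061356] [ 0.01792975 -0.01334528  0.00681121]
```

View pics/i.png

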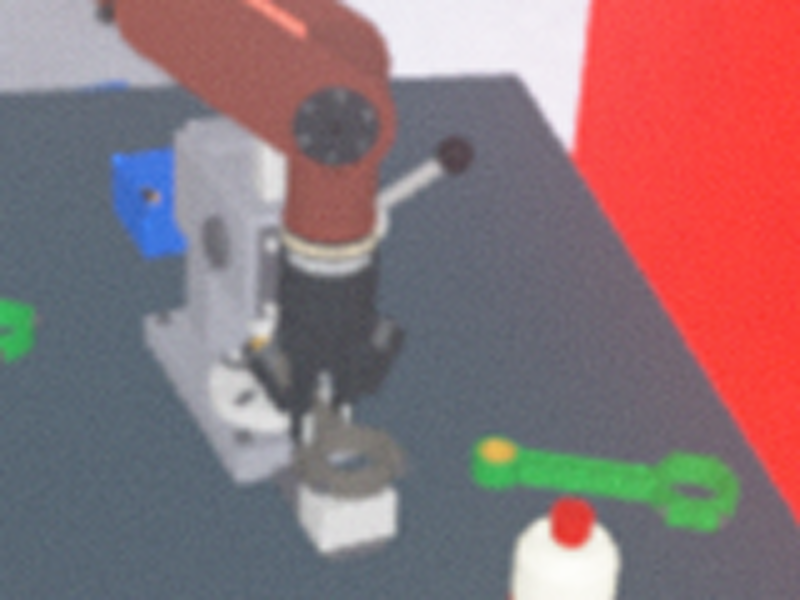

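The rod is lifted 10 mm off the rest (350,480), balanced at about 6 N with near-zero torque, and the bush is well clear of the ram. I'll draw it straight out along −tool x, then raise it.

send_rows(plan=[{"grip": 0, "slide": [-5, 0, 0], "yaw": 0}, {"grip": 0, "slide": [-10, 0, 0], "yaw": 0}, {"grip": 0, "slide": [-11, 0, 0], "yaw": 0}, {"grip": 0, "slide": [-11, 0, 0], "yaw": 0}, {"grip": 0, "slide": [-11, 0, 0], "yaw": 0}, {"grip": 0, "slide": [-11, 0, 0], "yaw": 0}, {"grip": 0, "slide": [-11, 0, 0], "yaw": 0}, {"grip": 0, "slide": [-11, 0, 0], "yaw": 0}, {"grip": 0, "slide": [-11, 0, 0], "yaw": 0}, {"grip": 0, "slide": [-11, 0, 0], "yaw": 0}, {"grip": 0, "slide": [-10, 0, 0], "yaw": 0}, {"grip": 0, "slide": [-5, 0, 0], "yaw": 0}])

```text
clock: 17.62
position: [0.5999, -0.1362, 0.2259]
ee_rot: [[-0.261, 0.965, 0.001], [0.965, 0.261, -0.001], [-0.001, 0.001, -1.0]]
wrist_force: [0.5, -0.2, -6.2]
finger_gap: 0.0232
grasp_force: 59.1
```

send_rows(plan=[{"grip": 0, "slide": [0, 0, -6], "yaw": 0}, {"grip": 0, "slide": [0, 0, -12], "yaw": 0}, {"grip": 0, "slide": [0, 0, -16], "yaw": 0}, {"grip": 0, "slide": [0, 0, -16], "yaw": 0}, {"grip": 0, "slide": [0, 0, -16], "yaw": 0}, {"grip": 0, "slide": [0, 0, -16], "yaw": 0}, {"grip": 0, "slide": [0, 0, -16], "yaw": 0}, {"grip": 0, "slide": [0, 0, -16], "yaw": 0}, {"grip": 0, "slide": [0, 0, -12], "yaw": 0}, {"grip": 0, "slide": [0, 0, -6], "yaw": 0}, {"grip": 0, "slide": [0, 0, 0], "yaw": 0}, {"grip": 0, "slide": [0, 0, 0], "yaw": 0}])

```text
clock: 18.62
position: [0.5992, -0.1342, 0.3579]
ee_rot: [[-0.262, 0.965, 0.0], [0.965, 0.262, 0.0], [-0.0, 0.0, -1.0]]
wrist_force: [0.3, -0.1, -6.7]
finger_gap: 0.0232
grasp_force: 59.4
```

send_rows(plan=[{"grip": 0, "slide": [0, 0, 0], "yaw": 0}, {"grip": 0, "slide": [0, 0, 0], "yaw": 0}, {"grip": 0, "slide": [0, 0, 0], "yaw": 0}, {"grip": 0, "slide": [0, 0, 0], "yaw": 0}, {"grip": 0, "slide": [0, 0, 0], "yaw": 0}, {"grip": 0, "slide": [0, 0, 0], "yaw": 0}])

```text
clock: 19.12
position: [0.5994, -0.1345, 0.3573]
ee_rot: [[-0.262, 0.965, -0.001], [0.965, 0.262, 0.0], [0.0, -0.0, -1.0]]
wrist_force: [0.2, 0.4, -6.4]
finger_gap: 0.023
grasp_force: 59.4
```

Run:
```python
from h import *
q=robot.read_camera('side')
cv2.imwrite('pics/j.png',cv2.cvtColor(cv2.resize(q['frame'][100:280,160:400],(800,600),interpolation=2),cv2.COLOR_RGB2BGR))
o=robot.get_obs();print(o['clock'],o['position'],o['finger_gap'],o['grasp_force'],o['wrist_force'],o['ft_torque'],o['dq'])
print([(t,np.round(d['location'],3),d['conf']) for t in('rod','rod_eye','lever_ball','can') for d in robot.tip_of(t,q)])
```

```text
19.1667 [ 0.59939775 -0.13457409  0.35748699] 0.02330723015109634 59.3716299533844 [-0.77177864  0.31520638 -6.10884205] [0.02197898 0.01328068 0.001352  ] [ 0.00164956 -0.00412953 -0.00179376 -0.00080933  0.00081828  0.00033289]
[('rod', array([ 0.272,  0.275, -0.002]), 0.75), ('rod', array([ 0.414, -0.498, -0.002]), 0.74), ('rod', array([ 0.816, -0.044, -0.007]), 0.56), ('rod', array([ 0.573, -0.033,  0.218]), 0.3), ('rod_eye', array([ 0.57 , -0.031,  0.216]), 0.93), ('rod_eye', array([ 0.72 , -0.011,  0.026]), 0.79), ('rod_eye', array([0.177, 0.326, 0.024]), 0.79), ('rod_eye', array([ 0.326, -0.444,  0.029]), 0.71), ('can', array([ 0.682, -0.295,  0.   ]), 0.89)]
```

View pics/j.png

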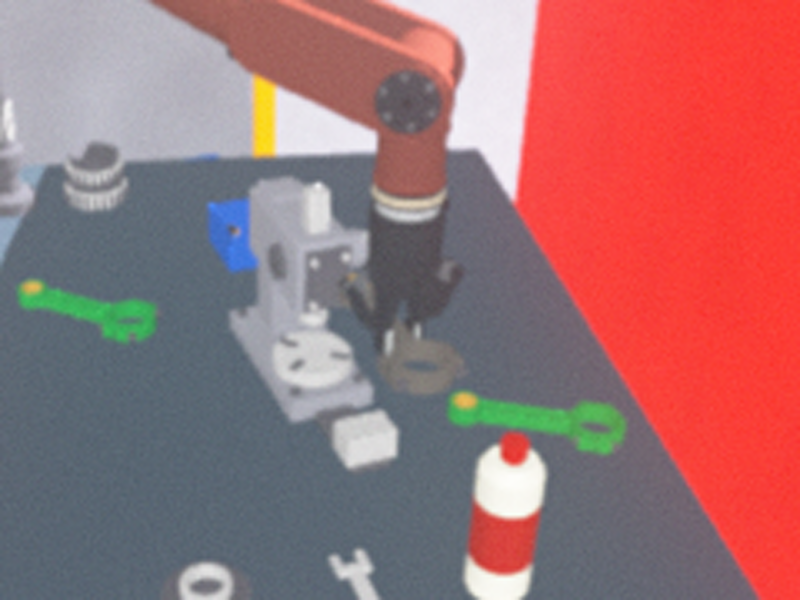

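The rod is held level at (420,365), its eye at z = 0.216 m (underside about 0.19 m) and 115 mm out from the ram axis. The press plate and rest are empty and nothing else has moved. I'm handing in.

```bash
python3 -c "
from h import *
print(robot.hand_in())"
```

```text
the job is handed in; nothing more can be done
None
```

I pressed the bush home, the lever sprang back to rest, and I handed the job in at about 19 s with the rod gripped, level and still, its underside about 0.19 m above the bench; the hand-in returned no verdict.

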